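Rock the bench lathe into gear

TASK

Put the small bench lathe into gear: ease the red-balled range lever over from neutral towards the chuck until the clutch teeth meet, then rock the chuck or the blank in it by hand until the teeth drop into mesh and the lever drops fully home, and leave it there. Do not force the lever against the teeth, and leave everything else on the bench where it is.

Things in the scene. Friction and masses are not known exactly. Their poses are not given: they have to be found in the camera images.
- lathe: small bench lathe fixed to the table. Origin on the table under the spindle axis, at the headstock's right-hand face. y is along the spindle axis, from chuck to headstock; z up; -x is the operator's side, facing the robot. Grey headstock x -55..55, y 0..160, 188 mm high; motor behind it to x 130; end guard y 160..200, 190 high. Bed 86 high; blue chip tray 250 x 680, rim 20
- lever_ball (a point): centre of the red iron ball, 38 mm across, on top of the range lever. The hub is on the headstock's front face at lathe (-55, 80, 135) mm; a rod 9 mm thick reaches 90 mm from it to the ball, whose centre stays at lathe x -89 mm, 34 mm in front of that face, 194 to 225 mm above the table, and swings parallel to the lathe's y-z plane
- range_lever (a joint): rad. 0: neutral, leaning 0.25 rad from upright away from the chuck (lathe +y); 1.10: fully home, leaning 0.85 rad towards the chuck. The ball's weight (0.25 kg; under 3 N to move it) makes it fall to neutral below 0.25, into gear above. Teeth end to end stop it at about 0.55, where it rests on them; once they come over gaps it drops home by itself
- chuck (a point): centre of the steel three-jaw chuck on the spindle axis: 65 mm diameter, body 40 mm long (lathe y -12..-52 mm), jaws to y -64 mm. It turns with the spindle
- blank (a point): point on the spindle axis in the middle of the free part of the round beech blank held in the chuck: 40 mm diameter, from the jaws to lathe y -176 mm; this point is at lathe y -120 mm, z 150 mm. The blank turns with chuck and spindle
- spindle (a joint): angle of spindle, chuck and blank about lathe +y, rad, endless, 0.06 N m of friction. Eight clutch teeth: they come over gaps every 0.785 rad, with 0.1 rad of play to each side; where is not marked. At the start they stand end to end; a turn of up to 0.35 rad one way or the other brings them in. In gear it turns with 0.4 N m of drag
- chuck_key: steel T-shaped chuck key lying in the front of the chip tray, 75 x 70 mm, 16 mm high; origin under the T. Leave it
- turned_leg: finished turned chair leg lying in the front of the chip tray, 160 mm long, 28 mm thick, origin under its middle. Leave it
- chair_a: pale wooden chair model, 80 x 80 mm seat, 160 mm high, origin under the seat's centre at the feet, left of the lathe. Leave it
- chair_b: a second chair model like the first. Leave it
- tumbler: dark brown drinks tumbler, 68 mm diameter, 195 mm high, origin under its foot, right of the lathe. Leave it
- tape_roll: yellow roll of tape, 84 mm across, 20 mm high, origin under its centre, in front of the lathe. Leave it
- craft_knife: yellow craft knife, 125 x 18 x 10 mm, origin under its middle, in front of the lathe. Leave it
- dog_ring: sliding brass ring with the eight clutch teeth, in the headstock under the clear cover, moved by the lever; not to be touched
- carriage (a point): middle of the tool post's top on the carriage, 144 mm above the table (stud to 156). The carriage spans lathe y -225..-300 mm, x -105..70. Beyond it the tailstock: lathe y -301..-453 mm, 178 mm high. Beside the blank nothing is higher than the bed (86 mm)

How it is judged (in metres and radians):
At the end, for the whole second after the job is handed in: the range lever has dropped fully home into gear (joint above 1.0 of 1.10 rad), the spindle and the lever are at rest, and the robot touches nothing (value of joint range_lever above 1 rad and velocity of joint range_lever between -0.1 and 0.1 rad/s and velocity of joint spindle between -0.1 and 0.1 rad/s).
It fails at once if the lever is forced: clutch teeth pressed on each other with more than 250 N (over 40 N on the lever's ball) (contact force between dog_ring and anything else above 250 N).
It fails at once if something lying in the chip tray is moved by more than 40 mm (distance of any of chuck_key, turned_leg from where it was at the start of the episode above 0.04 m).
It fails at once if something else on the bench is moved by more than 40 mm (distance of any of chair_a, chair_b, tumbler, tape_roll, craft_knife from where it was at the start of the episode above 0.04 m).
It also fails if it takes over 42 s, if anything falls off the work surface, if the arm or the gripper's body presses on something with over 40 N, if the wrist force passes 120 N, or if a joint passes its speed limit or range.

ROBOT

A 6-joint arm with a two-finger parallel gripper is mounted at the origin on the work surface. World frame = base frame: x ahead of the robot, y to its left, z up, the work surface at z = 0. Lengths are in m, angles in degrees, forces in N, time in s.
With the tool pointing down it reaches from about 0.375 to 0.9 m from the base axis. Payload 3.1 kg.
Tool frame: the origin (TCP) lies at the centre of the arm's flange, where the gripper is bolted on; the fingertips stand 182 mm ahead of it and the grasp point (between the pads) lies bot.grip_point_offset ahead of it (bot.grip_point_offset is the distance from the TCP to the grasp point, in m); x points along the fingers, z is the direction in which the jaws open and shut, and the axes are right-handed (so a half turn about x gives the same grasp; the last joint's range is limited). The gripper opens to 87 mm and grips with 3 to 60 N. Pads are 19 mm wide; open, the fingers measure 117 mm over their backs; the gripper's body (75 mm by 190 mm) begins 51 mm behind the grasp point.
Start: joints at [-73.425, 30.224, 82.088, -0, 67.689, -10.227], TCP at [0.282, -0.558, 0.405] pointing down, gripper open.
Joint ranges: [-176.69, 176.69], [-43.24, 126.21], [12.49, 139.97], [-82, 262], [0, 151.66], [-163.58, 163.58]. Speed limits (degrees/s): [159.86, 159.86, 180, 180, 180, 180].

INTERFACE

Orientations are given as a 3x3 rotation matrix whose columns are the frame's x, y, z axes.
In Python, from rig import bot gives the robot as it stands.
- The arm moves only by the tool step_arm, never from a script. Its argument "motion" is a list that holds one entry, the list of rows, each a list of 7 numbers: the turn, a rotation vector about the world's x, y, z in degrees, then the shift along the world's x, y, z in mm, then the finger opening in mm, from 0 to 87. A call has 1 to 12 rows; each row is the pose to reach, as a shift and turn from the pose commanded when the call began; what a row does not reach only later rows make up. A row lasts 1/12 s, in which the tool goes at most 41.7 mm and 7.16 degrees, less where a joint would pass 70% of its speed; a pose out of reach is approached as far as the arm can. A call with a gripper value outside its range is refused whole. The fingers move at their own pace and stop on an object; the grip force is fixed at half the most. Time passes only in rows, so rows that repeat a pose let the fingers close. It gives the time, the measured TCP pose, the force and the opening at its end, in the units of the state.
- bot.read_state(): the state, without advancing time (a new reading comes with each control period).
- bot.capture(name): name is "side" or "top" or "wrist"; returns a dict with "frame" (400x640x3 uint8, red, green, blue), "range_z" (400x640 float32, m along the optical axis (not along the pixel's ray), 0 where there is no reading), "fx", "fy", "cx", "cy" (pixels), "cam_to_world" (4x4, takes a point from camera to world coordinates). Camera axes: x right, y down, z forward; pixel columns grow to the right and rows downward; lengths in m; the calibration is good to about 2 mm. The wrist camera is an equidistant fisheye: a pixel r from the principal point sees the ray r / f radians off the axis. A picture is of the moment at which its call begins.
- bot.hand_in(): hands the job in, once; it reports no verdict.
The state is a dict: "time_s": time; "joint_positions": joint angles; "qvel": joint speeds; "tau": joint torques, N m; "position": TCP position; "tcp_rot": TCP orientation; "force": force on the tool from outside, world axes, zero at the start; "moment": the same for the moment, N m; "opening": opening from 0.0 (shut) to 1.0 (fully open).
Only numpy, scipy, OpenCV 4.12 (cv2) and the standard library are available. Lean on these libraries where they do the work, as an engineer would, in place of code of your own. Each camera call takes 0.05 s, during which the arm holds its last target.

## Working session

There is one attempt and no reset: what is moved stays moved. The work goes in short steps, Python scripts to look and compute and a tool call to move; the robot and the scene stay as the last step left them, time stands still between calls to the robot, and variables do not carry over. Pictures are saved under pics/ and viewed, and the job is handed in when it is done.

Besides the shell and the picture viewer there is one more tool, called after "Call:" as name(argument=value, ...) on one line, values as JSON. step_arm: Moves the arm, as the interface text tells. Its arguments: {"type":"object","properties":{"motion":{"type":"array"}},"required":["motion"]}

```bash
mkdir -p pics; ls
python3 - <<'E'
from rig import bot
import cv2,numpy as np,pickle
print(bot.grip_point_offset); s=bot.read_state(); print(s)
d={}
for n in("side","top","wrist"):
    c=bot.capture(n);d[n]=c
    cv2.imwrite(f"pics/{n}0.png",c["frame"][:,:,::-1])
    print(n,c["fx"],c["fy"],c["cx"],c["cy"],np.round(c["cam_to_world"],3).tolist())
pickle.dump(d,open("c0.pkl","wb"))
E
```

```text
pics
0.1635
{'time_s': 0.0, 'joint_positions': array([-7.34268227e+01,  3.02782211e+01,  8.21557143e+01,  4.52686077e-04,
        6.76882675e+01, -1.02265242e+01]), 'qvel': array([ 0.07740163,  0.14557634,  0.06035581,  0.10957901, -0.0638265 ,
        0.06253742]), 'tau': array([-6.95508716e-04, -4.40045106e+01, -1.76589704e+01,  6.31265296e-02,
        5.83059294e-02, -1.55590633e-04]), 'position': array([ 0.28173204, -0.5575203 ,  0.40378293]), 'tcp_rot': array([[-6.01365239e-04,  8.92589640e-01,  4.50869575e-01],
       [ 2.04631959e-03,  4.50869811e-01, -8.92587377e-01],
       [-9.99997725e-01,  3.85852220e-04, -2.09766109e-03]]), 'force': array([-0.57796082, -0.02734921,  0.63434943]), 'moment': array([ 0.01994791, -0.07272491, -0.0136538 ]), 'opening': 0.9975059845086541}
side 497.6680168883631 497.6680168883631 315.36414112858324 204.0022377188288 [[0.775, -0.37, 0.512, -0.559], [-0.631, -0.422, 0.651, -1.366], [-0.025, -0.828, -0.561, 1.226], [0.0, 0.0, 0.0, 1.0]]
top 377.6771505120387 377.6771505120387 320.81786400643483 205.31028564634835 [[0.03, -0.995, 0.091, 0.333], [-1.0, -0.03, 0.005, -0.079], [-0.002, -0.091, -0.996, 1.453], [0.0, 0.0, 0.0, 1.0]]
wrist 309.70691628693146 309.70691628693146 319.01180311995495 200.4561929466315 [[0.451, -0.852, -0.267, 0.355], [-0.893, -0.43, -0.135, -0.52], [-0.0, 0.299, -0.954, 0.384], [0.0, 0.0, 0.0, 1.0]]
```

View pics/side0.png

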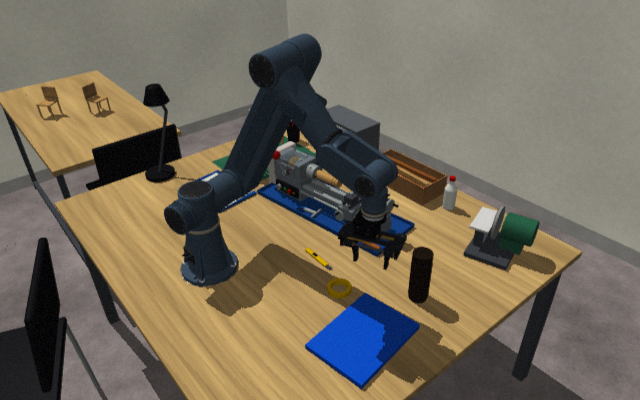

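View pics/top0.png

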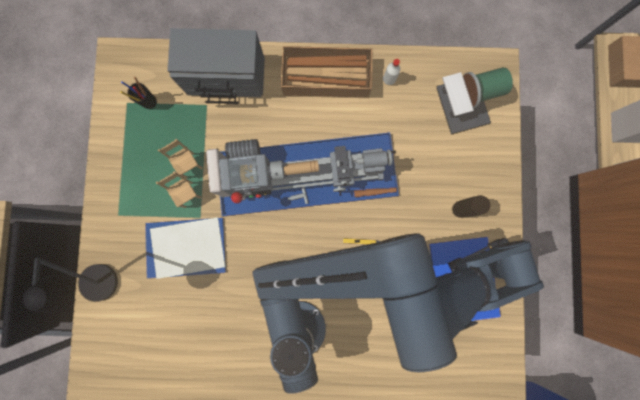

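The top view shows the lathe near (300,172), with a red ball near (236,197), the beech blank near (300,168) and the chairs at about (178,175). I'll zoom in and measure.

```bash
cat > h.py <<'E'
import numpy as np,cv2
def P(c,u,v,z):
    p=np.array([(u-c["cx"])/c["fx"]*z,(v-c["cy"])/c["fy"]*z,z,1]); return (c["cam_to_world"]@p)[:3]
def plane(c,u,v,h):
    T=c["cam_to_world"];d=T[:3,:3]@np.array([(u-c["cx"])/c["fx"],(v-c["cy"])/c["fy"],1]);o=T[:3,3]
    return o+d*(h-o[2])/d[2]
def cloud(c):
    z=c["range_z"].astype(float);v,u=np.indices(z.shape)
    p=np.stack([(u-c["cx"])/c["fx"]*z,(v-c["cy"])/c["fy"]*z,z],-1)
    return p@c["cam_to_world"][:3,:3].T+c["cam_to_world"][:3,3]
E
python3 - <<'E'
import pickle,numpy as np,cv2
from h import *
d=pickle.load(open("c0.pkl","rb"))
for n,(x0,y0,x1,y1) in {"top":(150,125,410,225),"side":(240,110,420,260)}.items():
    f=d[n]["frame"][y0:y1,x0:x1,::-1]; cv2.imwrite(f"pics/{n}0z.png",cv2.resize(f,None,fx=3 if n=="top" else 4,fy=3 if n=="top" else 4,interpolation=cv2.INTER_CUBIC))
    c=d[n];hsv=cv2.cvtColor(c["frame"],cv2.COLOR_RGB2HSV);W=cloud(c)
    m=((hsv[...,0]<6)|(hsv[...,0]>174))&(hsv[...,1]>170)&(hsv[...,2]>80)
    k,l,st,ce=cv2.connectedComponentsWithStats(m.astype(np.uint8))
    for i in range(1,k):
        if st[i,4]>8: print(n,"red",ce[i],st[i],W[l==i].mean(0),plane(c,*ce[i],.194))
c=d["top"];W=cloud(c)
hsv=cv2.cvtColor(c["frame"],cv2.COLOR_RGB2HSV)
m=(hsv[...,0]>8)&(hsv[...,0]<25)&(hsv[...,1]>80)&(W[...,2]>.12)&(W[...,2]<.2);m[:,:270]=0;m[:,330:]=0;m[:140]=0;m[200:]=0
p=W[m];print(len(p),p.mean(0),p[:,2].max(),p.min(0),p.max(0))
k,l,st,ce=cv2.connectedComponentsWithStats(m.astype(np.uint8));print(st,ce)
# blue tray
m=(hsv[...,0]>100)&(hsv[...,0]<125)&(hsv[...,1]>150)&(hsv[...,2]>50);m[225:]=0;m[:,:205]=0;m[:,410:]=0;m[:125]=0
q=np.argwhere(m)[:,::-1].astype(np.float32);r=cv2.minAreaRect(q);print(r,[plane(c,*b,.02) for b in cv2.boxPoints(r)])
E
```

```text
top red [396.08333333  61.83333333] [395  60   3   5  12] [ 0.97742171 -0.32768202  0.14869525] [ 0.95504437 -0.31906041  0.194     ]
side red [275.76923077 153.76923077] [274 151   5   7  26] [0.40857871 0.11142971 0.28204519] [0.49946696 0.24984999 0.194     ]
side red [451.80952381 177.80952381] [450 176   6   5  21] [ 1.03681733 -0.29190855  0.10181127] [ 0.90568708 -0.3805027   0.194     ]
319 [ 5.79810044e-01 -2.16679806e-04  1.66170955e-01] 0.17475438877005467 [ 0.55955278 -0.05613984  0.15434191] [0.60397847 0.0576431  0.17475439]
[[     0      0    640    400 255681]
 [   284    161     34     13    319]] [[319.52328487 199.54002839]
 [300.8369906  167.4169279 ]]
((0.0, 0.0), (0.0, 0.0), 0.0) [array([1.2531057 , 1.24071089, 0.02      ]), array([1.2531057 , 1.24071089, 0.02      ]), array([1.2531057 , 1.24071089, 0.02      ]), array([1.2531057 , 1.24071089, 0.02      ])]
```

View pics/top0z.png

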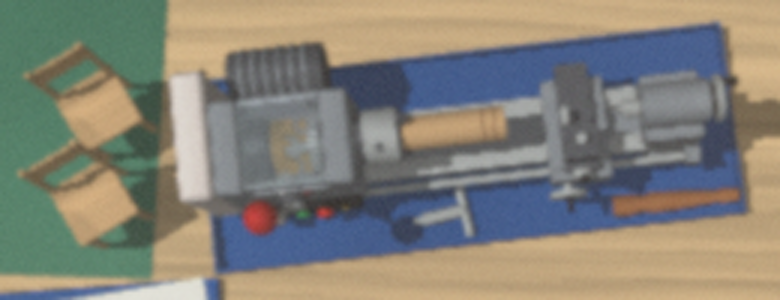

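View pics/side0z.png

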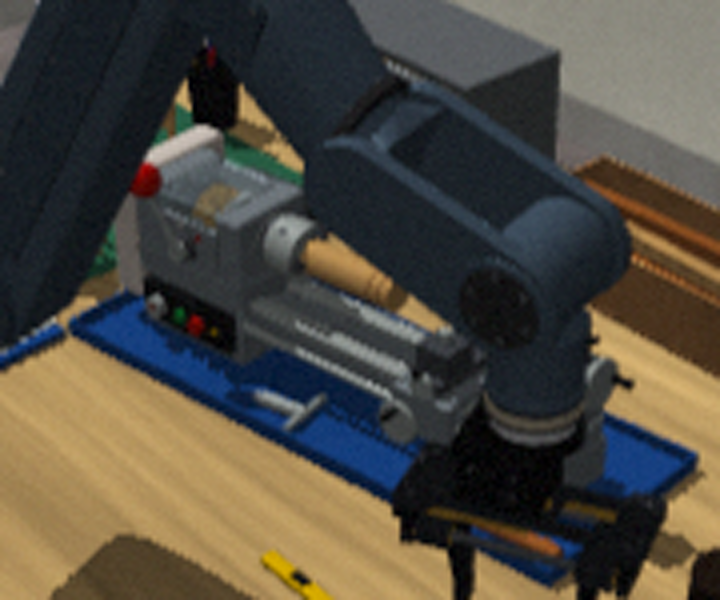

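Run:
```python
import pickle,numpy as np,cv2
from h import *
d=pickle.load(open("c0.pkl","rb"))
c=d["top"];W=cloud(c);hsv=cv2.cvtColor(c["frame"],cv2.COLOR_RGB2HSV)
print("ball depth",W[197,237],hsv[197,237])
m=(W[...,2]>.12)&((hsv[...,0]<8)|(hsv[...,0]>172))&(hsv[...,1]>120);m[:,:220]=0;m[:,250:]=0;m[:180]=0;m[210:]=0
v,u=np.nonzero(m);print(len(u),u.mean(),v.mean(),W[m].mean(0),plane(c,u.mean(),v.mean(),.222))
m=(hsv[...,0]>8)&(hsv[...,0]<25)&(hsv[...,1]>80)&(W[...,2]>.12)&(W[...,2]<.2);m[:,:270]=0;m[:,330:]=0;m[:140]=0;m[200:]=0
v,u=np.nonzero(m);r=cv2.minAreaRect(np.c_[u,v].astype(np.float32));b=cv2.boxPoints(r);print(r)
for q in b: print(plane(c,*q,.15))
p=np.array([plane(c,a,b2,.16) for a,b2 in zip(u,v)]);q=p-p.mean(0);w=np.linalg.svd(q[:,:2])[2][0] if 0 else np.linalg.eigh(np.cov(q[:,:2].T))[1][:,1];print("blank dir",w,p.mean(0))
# headstock top z~.188, tray
for n,lo,hi in(("head",.178,.197),):
    m=(W[...,2]>lo)&(W[...,2]<hi);m[:140]=0;m[205:]=0;m[:,:205]=0;m[:,275:]=0
    m=cv2.morphologyEx(m.astype(np.uint8),cv2.MORPH_OPEN,np.ones((3,3)))
    v,u=np.nonzero(m);r=cv2.minAreaRect(np.c_[u,v].astype(np.float32));print(n,len(u),r)
    print([np.round(plane(c,*q,.188),3) for q in cv2.boxPoints(r)])
m=(hsv[...,0]>100)&(hsv[...,0]<130)&(hsv[...,1]>120)&(hsv[...,2]>30);m[225:]=0;m[:,:222]=0;m[:,410:]=0;m[:125]=0
# front edge of tray: lowest blue pixel per col
E=[]
for x in range(240,390,2):
    z=np.nonzero(m[:,x])[0]
    z=z[z<218]
    if len(z): E.append(plane(c,x,z.max()+.5,.02))
E=np.array(E);k=np.polyfit(E[:,1],E[:,0],1);print("tray front x=a*y+b",k,np.arctan(k[0])*57.3, np.abs(np.polyval(k,E[:,1])-E[:,0]).max())
```

```text
ball depth [0.46243014 0.19779009 0.24192594] [  1 161 169]
80 235.9125 196.9125 [0.46170688 0.19916458 0.25122108] [0.46473983 0.20593246 0.222     ]
((300.54876708984375, 167.4390411376953), (9.828407287597656, 33.46075439453125), 83.6598129272461)
[0.59178708 0.06225464 0.15      ]
[ 0.6083655  -0.05369676  0.15      ]
[ 0.57384359 -0.05856655  0.15      ]
[0.55732947 0.05711158 0.15      ]
blank dir [-0.14774834  0.98902499] [5.81006560e-01 1.67522456e-04 1.60000000e-01]
head 1907 ((237.01502990722656, 168.3369140625), (43.27305221557617, 59.445518493652344), 84.95755004882812)
[array([0.628, 0.326, 0.188]), array([0.652, 0.125, 0.188]), array([0.504, 0.105, 0.188]), array([0.481, 0.304, 0.188])]
tray front x=a*y+b [-0.2013845  0.4750026] -11.387026062333103 0.17151014654901275
```

Call:
step_arm(motion=[[[0, 0, -1, 4, 20, 10, 60], [0, 0, -2, 12, 55, 20, 60], [0, 0, -3, 21, 90, 30, 60], [0, 0, -4, 29, 125, 40, 60], [0, 0, -5, 38, 160, 50, 60], [0, 0, -6, 47, 195, 60, 60], [0, 0, -7, 55, 230, 65, 60], [0, 0, -8, 64, 265, 70, 60], [0, 0, -9, 73, 300, 75, 60], [0, 0, -10, 82, 335, 75, 60], [0, 0, -11, 91, 370, 75, 60], [0, 0, -12, 100, 405, 75, 60]]])

```text
time_s: 1.15
position: [0.3817, -0.151, 0.4799]
tcp_rot: [[0.0, 0.967, 0.254], [-0.0, 0.254, -0.967], [-1.0, 0.0, 0.0]]
force: [0.7, 0.7, -0.0]
opening: 0.689
```

Call:
step_arm(motion=[[[0, 0, -1, 8, 35, 0, 60], [0, 0, -2, 16, 70, 0, 60], [0, 0, -3, 24, 105, 0, 60], [0, 0, -4, 32, 140, 0, 60], [0, 0, -5, 40, 175, 0, 60], [0, 0, -6, 48, 210, 0, 60], [0, 0, -6.5, 56, 245, 0, 60], [0, 0, -7, 64, 280, 0, 60], [0, 0, -7, 70, 315, 0, 60], [0, 0, -7, 76, 340, 0, 60], [0, 0, -7, 82, 360, 0, 60], [0, 0, -7, 82, 360, 0, 60]]])

```text
time_s: 2.15
position: [0.4644, 0.2102, 0.4795]
tcp_rot: [[0.001, 0.99, 0.14], [0.002, 0.14, -0.99], [-1.0, 0.001, -0.002]]
force: [0.6, -0.3, 0.6]
opening: 0.685
```

```bash
cat > snap.py <<'E'
import sys,pickle,cv2
from rig import bot
n=sys.argv[1]; t=sys.argv[2]
c=bot.capture(n);pickle.dump(c,open(t+".pkl","wb"));cv2.imwrite(f"pics/{t}.png",c["frame"][:,:,::-1])
s=bot.read_state();print(s["time_s"],s["position"],s["force"],s["opening"]);print(s["tcp_rot"].round(3).tolist(),s["joint_positions"].round(1))
E
python3 snap.py wrist w1; python3 snap.py side s1
```

```text
2.2 [0.46387161 0.20866641 0.47935134] [-0.58441332 -0.53382193  0.88285421] 0.6940283349993204
[[-0.0, 0.99, 0.139], [-0.0, 0.139, -0.99], [-1.0, -0.0, 0.0]] [11.6 16.2 93.  -0.  70.9 93.6]
2.25 [0.46357161 0.20759258 0.47927192] [-0.46780032 -0.75324447  0.04694652] 0.6892698062312432
[[-0.001, 0.99, 0.138], [-0.001, 0.138, -0.99], [-1.0, -0.001, 0.001]] [11.5 16.1 93.1 -0.  70.9 93.6]
```

View pics/w1.png

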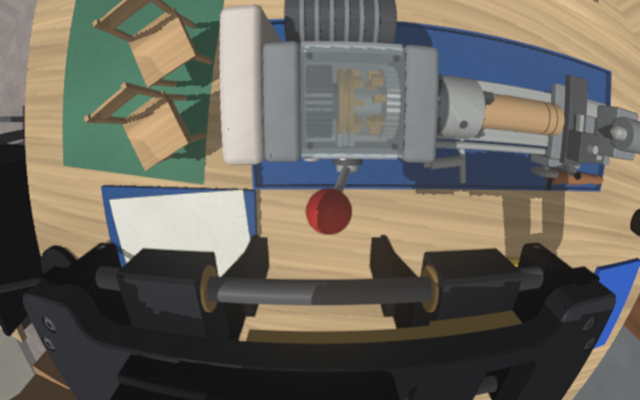

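View pics/s1.png

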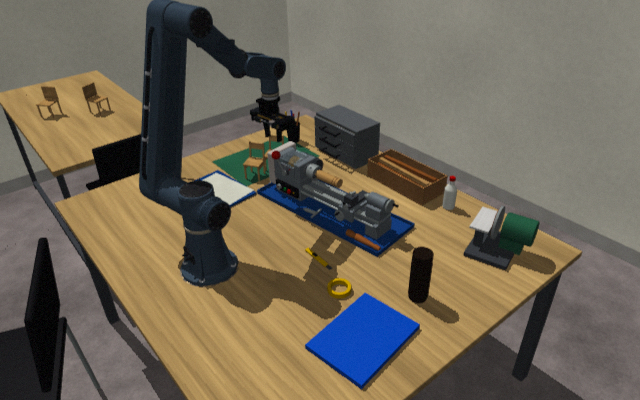

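The wrist view shows the red ball at (328,211), the clutch under its cover near (365,95), the chuck at (462,108) and the blank from (485,110) to (562,118). The fingers straddle the ball along the lever's swing.

```bash
cat >> h.py <<'E'
def fish(c,u,v,h):
    a=np.array([u-c["cx"],v-c["cy"]]);r=np.hypot(*a);th=r/c["fx"]
    d=np.r_[np.sin(th)*a/max(r,1e-9),np.cos(th)];T=c["cam_to_world"];d=T[:3,:3]@d
    return T[:3,3]+d*(h-T[2,3])/d[2]
E
python3 - <<'E'
import pickle,numpy as np,cv2
from h import *
c=pickle.load(open("w1.pkl","rb"));hsv=cv2.cvtColor(c["frame"],cv2.COLOR_RGB2HSV)
m=((hsv[...,0]<8)|(hsv[...,0]>172))&(hsv[...,1]>150);m[:170]=0;m[250:]=0;m[:,:290]=0;m[:,370:]=0
v,u=np.nonzero(m);(x,y),r=cv2.minEnclosingCircle(np.c_[u,v].astype(np.float32));print(x,y,r,fish(c,x,y,.222),"cam",c["cam_to_world"][:3,3],"diam",np.linalg.norm(fish(c,x-r,y,.222)-fish(c,x+r,y,.222)))
m=(hsv[...,0]>8)&(hsv[...,0]<22)&(hsv[...,1]>80);m[:80]=0;m[145:]=0;m[:,:480]=0;m[:,566:]=0
m=cv2.morphologyEx(m.astype(np.uint8),cv2.MORPH_OPEN,np.ones((3,3)))
k,l,st,ce=cv2.connectedComponentsWithStats(m);i=1+st[1:,4].argmax();print(st[i])
for x in range(490,560,10):
    vv=np.nonzero(l[:,x]==i)[0];A=fish(c,x,vv.min()-.5,.15);B=fish(c,x,vv.max()+.5,.15);print(x,vv.min(),vv.max(),A[:2].round(4),B[:2].round(4),((A+B)/2)[:2].round(4))
for n in["s1"]:
    c=pickle.load(open("s1.pkl","rb"));hsv=cv2.cvtColor(c["frame"],cv2.COLOR_RGB2HSV)
    f=c["frame"][130:260,240:430,::-1];cv2.imwrite("pics/s1z.png",cv2.resize(f,None,fx=4,fy=4,interpolation=2))
    m=((hsv[...,0]<8)|(hsv[...,0]>172))&(hsv[...,1]>150)&(hsv[...,2]>60);m[:140]=0;m[170:]=0;m[:,:265]=0;m[:,285:]=0
    v,u=np.nonzero(m);print(len(u),u.mean(),v.mean(),plane(c,u.mean(),v.mean(),.222))
E
```

```text
327.7295227050781 211.72950744628906 21.64208221435547 [0.46401445 0.20305586 0.222     ] cam [0.54573241 0.22174876 0.459318  ] diam 0.03524035380387023
[ 483   95   82   40 2384]
490 104 127 [0.586  0.0391] [0.5599 0.0336] [0.5729 0.0363]
500 96 128 [0.5982 0.0275] [0.5618 0.0199] [0.58   0.0237]
510 97 129 [0.6008 0.0136] [0.5639 0.0056] [0.5824 0.0096]
520 99 130 [ 0.6025 -0.0012] [ 0.5662 -0.0093] [ 0.5844 -0.0053]
530 101 131 [ 0.6044 -0.0167] [ 0.5687 -0.025 ] [ 0.5866 -0.0209]
540 102 132 [ 0.6077 -0.0328] [ 0.5714 -0.0414] [ 0.5896 -0.0371]
550 104 134 [ 0.6101 -0.05  ] [ 0.5731 -0.0591] [ 0.5916 -0.0545]
48 275.2916666666667 154.39583333333334 [0.46598783 0.20280757 0.222     ]
```

View pics/s1z.png

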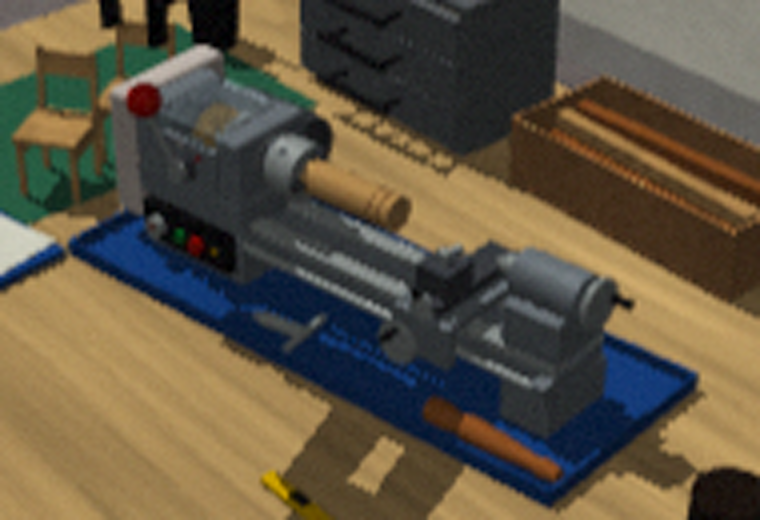

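Call:
step_arm(motion=[[[0, 0, 0, 0.5, -3, -15, 60], [0, 0, 0, 0.5, -3, -35, 60], [0, 0, 0, 0.5, -3, -55, 60], [0, 0, 0, 0.5, -3, -75, 60], [0, 0, 0, 0.5, -3, -95, 60], [0, 0, 0, 0.5, -3, -95, 50], [0, 0, 0, 0.5, -3, -95, 45], [0, 0, 0, 0.5, -3, -95, 45]]])

```text
time_s: 2.92
position: [0.4647, 0.2035, 0.3857]
tcp_rot: [[0.001, 0.991, 0.135], [0.0, 0.135, -0.991], [-1.0, 0.001, 0.0]]
force: [0.5, -0.1, -0.4]
opening: 0.556
```

```bash
python3 snap.py wrist w2
```

```text
2.9667 [0.46486596 0.20370516 0.38606954] [0.63366148 0.41469633 0.23899385] 0.5406355149194435
[[0.002, 0.991, 0.135], [0.0, 0.135, -0.991], [-1.0, 0.002, -0.0]] [ 11.   22.7 100.   -0.   57.2  93.3]
```

View pics/w2.png

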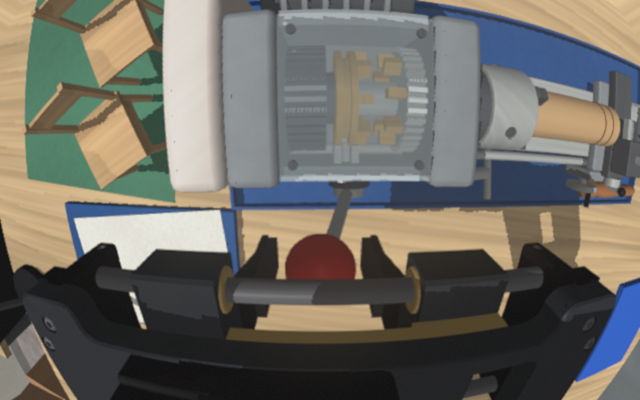

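The ball at (320,262) sits between the two fingertips at (268,250) and (372,250), with no force on the wrist. Next I'll ease it over.

Call:
step_arm(motion=[[[0, 0, 0, 0.6, -4, 0, 45], [0, 0, 0, 1.2, -8, 1, 45], [0, 0, 0, 1.8, -12, 1, 45], [0, 0, 0, 2.3, -16, 2, 45], [0, 0, 0, 2.9, -20, 2, 45], [0, 0, 0, 3.4, -24, 2, 45], [0, 0, 0, 4, -28, 2, 45], [0, 0, 0, 4.6, -32, 2, 45], [0, 0, 0, 5.1, -36, 1, 45], [0, 0, 0, 5.7, -40, 1, 45], [0, 0, 0, 6.1, -43, 0, 45], [0, 0, 0, 6.1, -43, 0, 45]]])

```text
time_s: 3.97
position: [0.4706, 0.1605, 0.3845]
tcp_rot: [[-0.0, 0.991, 0.135], [-0.001, 0.135, -0.991], [-1.0, -0.0, 0.001]]
force: [0.3, -0.6, 0.5]
opening: 0.52
```

```bash
python3 snap.py wrist w3
```

```text
4.0167 [0.47056597 0.16068652 0.38461298] [ 0.26453961 -1.00758645  0.9274124 ] 0.513765667088541
[[-0.0, 0.991, 0.135], [-0.001, 0.135, -0.991], [-1.0, -0.0, 0.001]] [  6.   22.1 101.4  -0.   56.5  88.2]
```

View pics/w3.png

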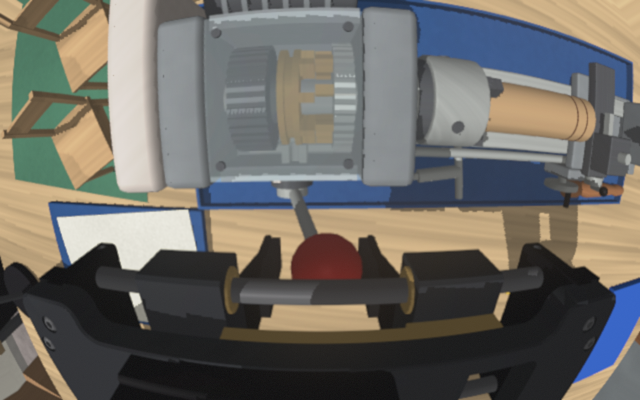

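The lever now leans towards the chuck, with the ball at (327,262) resting on the right finger. The brass teeth near (315,85) stand up against their mates. I'll release gently and lift.

Call:
step_arm(motion=[[[0, 0, 0, 0.3, -2, 0, 46], [0, 0, 0, 0.3, -2, 0, 50], [0, 0, 0, 0.3, -2, 0, 56], [0, 0, 0, 0.3, -2, 15, 60], [0, 0, 0, 0.3, -2, 45, 60], [0, 0, 0, 0.3, -2, 80, 60], [0, 0, 7, 8, -14, 90, 87], [0, 0, 14, 18, -28, 90, 87], [0, 0, 21, 28, -42, 90, 87], [0, 0, 28, 38, -56, 90, 87], [0, 0, 35, 48, -70, 90, 87], [0, 0, 42, 58, -84, 90, 87]]])

```text
time_s: 5.02
position: [0.5287, 0.0768, 0.4748]
tcp_rot: [[0.0, 0.64, 0.768], [0.0, 0.768, -0.64], [-1.0, 0.0, -0.0]]
force: [0.4, 1.4, -0.1]
opening: 0.981
```

```bash
python3 snap.py side s4
python3 - <<'E'
import cv2
f=cv2.imread("pics/s4.png")[120:240,230:420];cv2.imwrite("pics/s4z.png",cv2.resize(f,None,fx=4,fy=4,interpolation=2))
E
```

```text
5.0667 [0.53070262 0.07464257 0.47486699] [ 3.4394245  -1.4258905  -0.28025495] 0.9902715893435433
[[0.003, 0.638, 0.77], [-0.002, 0.77, -0.638], [-1.0, 0.0, 0.004]] [-3.9 18.7 89.8 -0.1 71.3 35.8]
```

View pics/s4z.png

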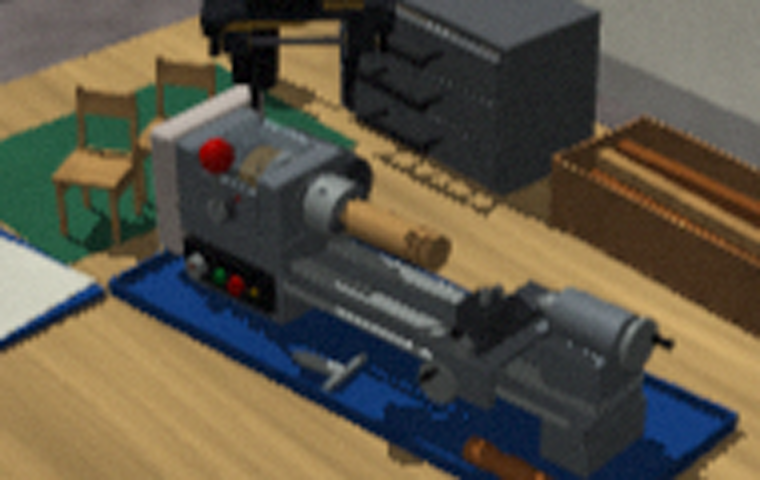

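The lever rests on the teeth, with the ball at about (216,155) in the zoomed side view. Next is the blank.

Call:
step_arm(motion=[[[0, 0, 7, 8, -12, 0, 87], [0, 0, 14, 16, -24, 0, 87], [0, 0, 21, 24, -36, 0, 87], [0, 0, 28, 32, -48, 0, 87], [0, 0, 35, 40, -60, 0, 87], [0, 0, 42, 48, -72, -15, 87], [0, 0, 48.4, 55, -79, -40, 87], [0, 0, 48.4, 55, -79, -65, 87], [0, 0, 48.4, 55, -79, -80, 87], [0, 0, 48.4, 55, -79, -80, 87]]])

```text
time_s: 5.9
position: [0.5821, -0.0013, 0.3909]
tcp_rot: [[-0.008, -0.141, 0.99], [0.002, 0.99, 0.141], [-1.0, 0.003, -0.008]]
force: [-0.5, 0.7, -0.6]
opening: 0.996
```

```bash
python3 snap.py wrist w5
```

```text
5.95 [ 0.58277038 -0.00130239  0.39296869] [-0.00711339  0.66323289  0.56988328] 1.0014144763739858
[[-0.005, -0.141, 0.99], [0.001, 0.99, 0.141], [-1.0, 0.002, -0.005]] [-11.1  27.8  88.9   0.   63.5 -19.2]
```

View pics/w5.png

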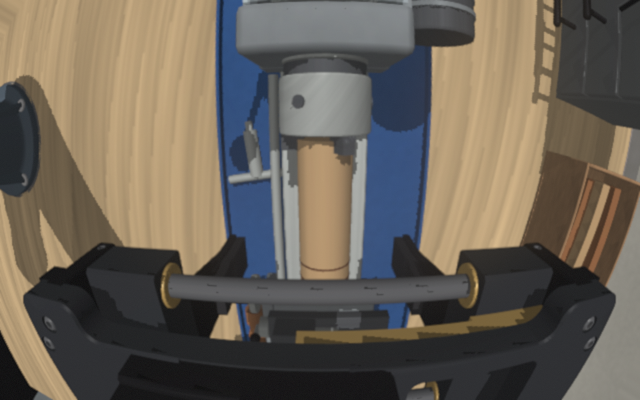

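The blank runs straight down the picture, columns about 299–353, between the fingers. I'll check its axis against the gripper.

Run:
```python
import pickle,numpy as np,cv2
from h import *
c=pickle.load(open("w5.pkl","rb"));hsv=cv2.cvtColor(c["frame"],cv2.COLOR_RGB2HSV)
m=(hsv[...,0]>5)&(hsv[...,0]<22)&(hsv[...,1]>80)
th=np.radians(8.2);ex=np.array([np.cos(th),np.sin(th)]);ey=np.array([-np.sin(th),np.cos(th)])
for y in range(160,270,15):
    u=np.nonzero(m[y,280:370])[0]+280;A=fish(c,u.min()-.5,y,.15)[:2];B=fish(c,u.max()+.5,y,.15)[:2]
    M=(A+B)/2;d=M-np.array([.5835,-.002]);print(y,u.min(),u.max(),M.round(4),"off x",(d@ex).round(4),"along",(d@ey).round(4),np.linalg.norm(A-B).round(4))
```

```text
160 298 351 [0.5775 0.043 ] off x 0.0005 along 0.0454 0.0391
175 298 350 [0.5788 0.0319] off x 0.0001 along 0.0342 0.0388
190 299 350 [0.5808 0.0207] off x 0.0005 along 0.0228 0.0386
205 300 349 [0.5825 0.0091] off x 0.0006 along 0.0111 0.0376
220 300 349 [ 0.5842 -0.0029] off x 0.0006 along -0.001 0.0382
235 300 348 [ 0.5857 -0.0153] off x 0.0003 along -0.0135 0.0382
250 301 348 [ 0.588  -0.0282] off x 0.0007 along -0.0266 0.0382
265 301 347 [ 0.5896 -0.0418] off x 0.0004 along -0.0403 0.0382
```

Call:
step_arm(motion=[[[0, 0, 0, 0, 0, -20, 87], [0, 0, 0, 0, 0, -45, 87], [0, 0, 0, 0, 0, -70, 87], [0, 0, 0, 0, 0, -81, 80], [0, 0, 0, 0, 0, -81, 60], [0, 0, 0, 0, 0, -81, 44], [0, 0, 0, 0, 0, -81, 36], [0, 0, 0, 0, 0, -81, 36], [0, 0, 0, 0, 0, -81, 36], [0, 0, 0, 0, 0, -81, 36]]])

```text
time_s: 6.78
position: [0.5837, -0.0018, 0.3148]
tcp_rot: [[0.002, -0.143, 0.99], [-0.0, 0.99, 0.143], [-1.0, -0.001, 0.002]]
force: [0.2, -0.8, -0.1]
opening: 0.554
```

```bash
python3 snap.py wrist w6;python3 snap.py side s6
```

```text
6.8333 [ 0.58361797 -0.00185129  0.31459461] [-0.04955965 -0.20962601  0.31930978] 0.5109491751272676
[[0.002, -0.143, 0.99], [-0.0, 0.99, 0.143], [-1.0, -0.001, 0.001]] [-11.1  33.7  92.9  -0.   53.3 -19.3]
6.8833 [ 0.58357114 -0.0018342   0.31435672] [ 3.03258198 -0.879834    1.41716608] 0.4719973737564433
[[0.001, -0.143, 0.99], [-0.0, 0.99, 0.143], [-1.0, -0.0, 0.001]] [-11.1  33.8  92.9   0.   53.3 -19.3]
```

View pics/s6.png

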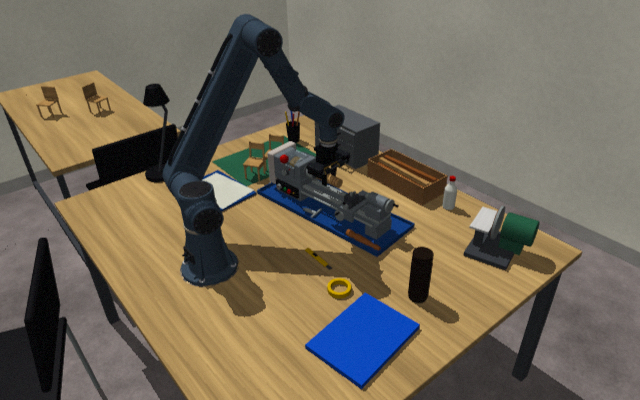

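The side view shows the gripper over the blank at about (330,175) and the ball in view at (284,158). The fingers have reached 41 mm. I'll hold for contact, then turn 10°.

Call:
step_arm(motion=[[[0, 0, 0, 0, 0, 0, 36], [0, 0, 0, 0, 0, 0, 36], [-0.36, 2.47, 0, 7, 1, -0.2, 36], [-0.71, 4.95, 0, 14.1, 2, -0.6, 36], [-1.07, 7.42, 0, 21.1, 3, -1.4, 36], [-1.43, 9.9, 0, 28.1, 4, -2.5, 36], [-1.43, 9.9, 0, 28.1, 4, -2.5, 36]]])

```text
time_s: 7.47
position: [0.6128, 0.0024, 0.3118]
tcp_rot: [[-0.173, -0.143, 0.975], [-0.025, 0.99, 0.141], [-0.985, -0.0, -0.174]]
force: [0.2, 0.4, 5.5]
opening: 0.453
```

```bash
cat > ball.py <<'E'
import sys,pickle,cv2,numpy as np
from h import *
from rig import bot
t=sys.argv[1];c=bot.capture("side");hsv=cv2.cvtColor(c["frame"],cv2.COLOR_RGB2HSV)
f=c["frame"][120:240,230:420,::-1];cv2.imwrite(f"pics/{t}.png",cv2.resize(f,None,fx=4,fy=4,interpolation=2))
m=((hsv[...,0]<8)|(hsv[...,0]>172))&(hsv[...,1]>150)&(hsv[...,2]>60);m[:140]=0;m[178:]=0;m[:,:265]=0;m[:,310:]=0
v,u=np.nonzero(m);print(len(u),u.mean(),v.mean())
# ray onto lathe plane x=-89mm
th=np.radians(8.2);ex=np.array([np.cos(th),np.sin(th),0]);ey=np.array([-np.sin(th),np.cos(th),0])
O=np.array([.584,-.002,0])+.12*ey
T=c["cam_to_world"];d=T[:3,:3]@np.array([(u.mean()-c["cx"])/c["fx"],(v.mean()-c["cy"])/c["fy"],1]);o=T[:3,3]
p=o+d*((O-.089*ex-o)@ex)/(d@ex);y=(p-O)@ey;print("ball lathe y,z",y,p[2],"joint",.25+np.arctan2(.08-y,p[2]-.135))
s=bot.read_state();print(s["time_s"],s["position"],s["force"].round(1),s["moment"].round(2),s["opening"],s["tcp_rot"].round(3).tolist())
E
python3 ball.py b7
```

```text
58 290.5 166.86206896551724
ball lathe y,z 0.008951311411858197 0.19543765442423333 joint 1.115924310751582
7.5167 [0.61254709 0.00233191 0.31189792] [1.2 1.  4.1] [ 0.17 -0.29  0.01] 0.45377527049403077 [[-0.171, -0.143, 0.975], [-0.025, 0.99, 0.141], [-0.985, -0.0, -0.173]]
```

View pics/b7.png

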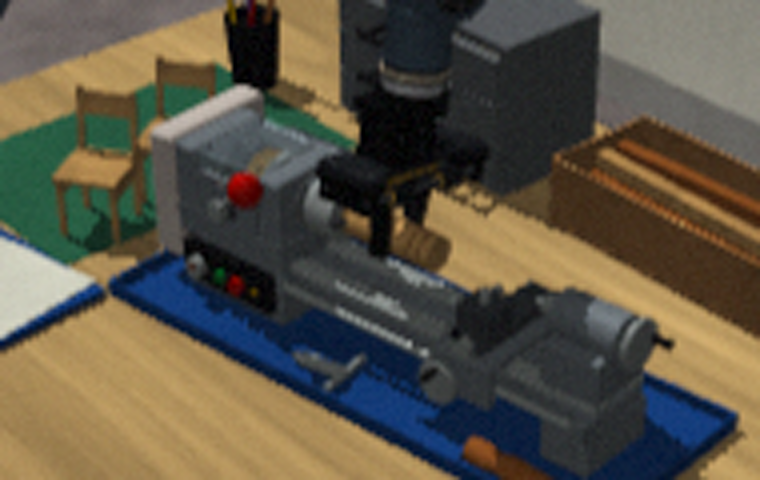

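The lever has dropped home: the ball is at zoomed (244,190), which gives a joint value of about 1.1. I'll release and back out along the fingers.

Call:
step_arm(motion=[[[0, 0, 0, 0, 0, 0, 60], [0, 0, 0, 0, 0, 0, 80], [0, 0, 0, 0, 0, 0, 87], [0, 0, 0, 0, 0, 0, 87], [0, 0, 0, 2, 0, 10, 87], [0, 0, 0, 5, 1, 30, 87], [0, 0, 0, 10, 1.5, 60, 87], [0, 0, 0, 15, 2, 90, 87], [0, 0, 0, 20, 3, 120, 87], [0, 0, 0, 20, 3, 130, 87], [0, 0, 0, 20, 3, 130, 87], [0, 0, 0, 20, 3, 130, 87]]])

```text
time_s: 8.52
position: [0.631, 0.0052, 0.4412]
tcp_rot: [[-0.172, -0.143, 0.975], [-0.025, 0.99, 0.14], [-0.985, -0.0, -0.174]]
force: [0.1, 0.4, -0.8]
opening: 1.001
```

```bash
python3 ball.py b8; python3 snap.py wrist w8; python3 ball.py b9
```

```text
56 290.4642857142857 166.73214285714286
ball lathe y,z 0.0091195696072612 0.19599697198827282 joint 1.1102026133685245
8.5667 [0.63075795 0.0052233  0.43985447] [ 0.4 -0.6 -0.1] [ 0.02 -0.23 -0.05] 0.9966365688525415 [[-0.175, -0.143, 0.974], [-0.024, 0.99, 0.141], [-0.984, 0.001, -0.176]]
8.6167 [0.63070817 0.0052242  0.43917114] [ 0.21350602 -0.13254957  0.26791306] 1.0001355126699631
[[-0.176, -0.143, 0.974], [-0.024, 0.99, 0.141], [-0.984, 0.001, -0.178]] [ -9.1  30.6  75.8  -3.   83.5 -16.7]
57 290.50877192982455 166.78947368421052
ball lathe y,z 0.008871348964405308 0.19581460917707316 joint 1.1134098043656886
8.6667 [0.63079968 0.00519472 0.43897317] [ 0.3  1.7 -0.2] [-0.01 -0.19 -0.03] 0.9980336837524737 [[-0.177, -0.143, 0.974], [-0.024, 0.99, 0.141], [-0.984, 0.001, -0.178]]
```

View pics/w8.png

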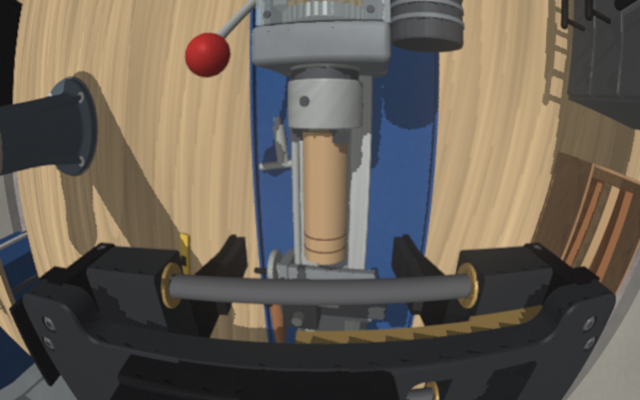

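View pics/b9.png

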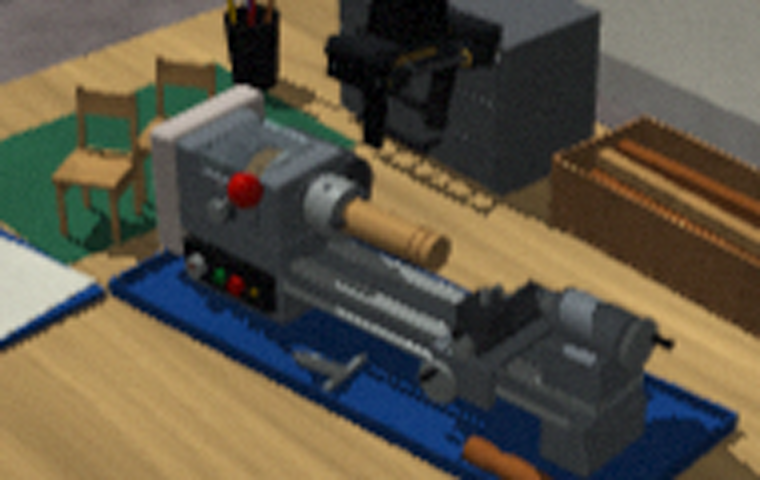

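The lever is home and steady, with the ball at wrist (207,54) and zoomed side (244,190). The gripper is clear and nothing else looks moved.

```bash
python3 -c "
from rig import bot
print(bot.hand_in())"
```

```text
the job is handed in; nothing more can be done
None
```

The lathe is in gear and the job is handed in at about 8.7 s of the 42 s allowed.

- **What I did:** I held the lever's ball loosely between the open fingers and eased it over until it rested on the clutch teeth. I then gripped the blank and turned it about 10° about the spindle axis. The lever dropped home by itself, and I opened the gripper and backed it out clear.
- **Lever position:** two side views after release put the joint at about 1.11 rad, against 1.10 for fully home. The ball stayed put between the two views.
- **Forces:** the wrist readings I took stayed within about 6 N and were near zero with the gripper clear. I had no direct reading of the force on the teeth.
- **Other items:** the chuck key, turned leg and chairs look unmoved in the last side view. I did not measure their positions, or check the tumbler, tape and knife up close, but the arm went nowhere near touching them.
- **Disagreements:** the position estimates from the different cameras differed by 2–4 mm, which the clearances absorbed. One early fit of the tray edge came out about 3° off the other angle estimates, so I discarded it.

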